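# Scrub the tube, then open the safety cap

### The arm

A 6-joint arm with a two-finger parallel gripper is mounted at the origin on the work surface. World frame = base frame: x ahead of the robot, y to its left, z up, the work surface at z = 0. Lengths are in m, angles in rad, forces in N, time in s.
With the tool pointing down it reaches from about 0.35 to 0.775 m from the base axis. Payload 7.3 kg.
Tool frame: the origin (TCP) lies at the very end of the fingers, on their centre line; the grasp point (between the pads) lies 19 mm behind it; z points along the fingers, y is the line along which they close (so a half turn about z gives the same grasp; the last joint's range is limited). The gripper opens to 92 mm and grips with 3 to 60 N. Pads are 19 mm wide; open, the fingers measure 130 mm over their backs; the gripper's body (75 mm by 190 mm) begins 47 mm behind the grasp point.
Start: joints at [0.992, 0.342, 1.524, -0, 1.275, -0.146], TCP at [0.22, 0.477, 0.227] pointing down, gripper open.
Joint ranges: [-2.53, 2.53], [-0.77, 2.02], [0.04, 2.7], [-1, 4.14], [0.28, 2.66], [-3.11, 3.11]. Speed limits (rad/s): [2.57, 2.57, 3.14, 3.14, 3.14, 3.14].

### API

Orientations are given as [roll, pitch, yaw] about the fixed x, y, z axes, in that order (R = Rz(yaw) Ry(pitch) Rx(roll)).
In Python, from cell import robot gives the robot as it stands.
- The arm moves only by the tool apply_moves, never from a script. Its argument "motion" is text: rows parted by semicolons, each of 7 numbers parted by spaces: the opening in per cent of the stroke, from 0 (shut) to 100 (fully open), then the shift along the tool's x, y, z in cm, then the turn, a rotation vector about the tool's x, y, z in rad. A call has 1 to 20 rows; each row shifts and turns the commanded pose from where the row before left it, along the tool's axes as they then stand; what a row does not reach is not made up. A row lasts 1/8 s, in which the tool goes at most 62.5 mm and 10.7 degrees, less where a joint would pass 70% of its speed; a pose out of reach is approached as far as the arm can. A call with a gripper value outside its range is refused whole. The fingers move at their own pace and stop on an object; "force" is the grip in N (left out, the last holds). Time passes only in rows, so rows that do not move let the fingers close. It gives the time, the measured TCP pose, the force, the opening and the grip force at its end, in the units of the state.
- robot.observe(): the state, without advancing time (a new reading comes with each control period).
- robot.read_camera(name): name is "scene" or "side" or "wrist"; returns a dict with "img" (420x560x3 uint8, red, green, blue), "fovy" (degrees; the focal length in pixels is half the picture's height over the tangent of half this angle, whatever the lens; pixels are square), "cx", "cy" (the principal point, pixels), "R" (3x3) and "t" (3): a world point X has camera coordinates R X + t; the wrist camera has in their place "hand_eye" (4x4, takes a point from camera to tool coordinates, whose origin is the TCP and whose axes are the flange's). Camera axes: x right, y down, z forward; pixel columns grow to the right and rows downward; lengths in m; the calibration is good to about 2 mm. A picture is of the moment at which its call begins: read the wrist's pose just before it. There is no depth.
- robot.hand_in(): hands the job in; it is judged then, once.
Trained networks look in a picture, given as the dict that the camera call returned (one of the last four; its "shot" number tells which), for a name from the list of things; names that differ only in an ending like _2 or _b are one class to them, and where a whole thing is asked for, a point or a joint stands for the part that bears it (a point fixed in the world has none). Each returns a list of dicts, best first, with "score" (0 to 1); they miss things now and then, are a little off and sometimes report something else, mostly with a low value. They report only what shows in the picture. A call takes as long as a camera call.
- robot.search_frame(target, picture): "centre" ([x, y, z] in m, in world coordinates, good to about 4 mm: the middle of the surface that is visible of it).
- robot.trace(target, picture): "pixels" (420x560 bool, what is visible of it).
The state is a dict: "time": time; "qpos": joint angles; "qvel": joint speeds; "joint_efforts": joint torques, N m; "tool_pos": TCP position; "tool_rot": TCP orientation; "contact_force": force on the tool from outside, world axes, zero at the start; "torque": the same for the moment, N m; "opening": finger opening in m; "grip_force": force on a finger pad.
Only numpy, scipy, OpenCV 4.12 (cv2) and the standard library are available. Lean on these libraries where they do the work, as an engineer would, in place of code of your own. Each camera call takes 0.05 s, during which the arm holds its last target. There are 200 camera calls.

### The job

Scrub out the big glass tube in the wooden stand with the brush that stands in it: twice raise the brush about six centimetres and push it back to the bottom, without pulling the bristles out of the tube, then let go and leave the brush standing there. Next open the blue descaler bottle: press its red push-and-turn safety cap down, twist it counter-clockwise while pressed, lift it off, and finish while still holding the cap, level and straight above the bottle's mouth with its lower edge about ten centimetres above the mouth. Leave the vials and everything else on the counter where they are.

Things in the scene. Friction and masses are not known exactly. Their poses are not given: they have to be found in the camera images.
- brush: Loose bottle brush, 230 mm, 60 g, standing in the open glass tube. Origin: centre of its flat lower end; z up to the handle end. Rigid bristle head 32 mm in diameter from 0 to 60 mm, steel stem 8 mm to 155 mm, yellow round handle 15 mm in diameter from 155 to 230 mm: grip it about 200 mm above the origin (60 mm above the tube's rim). It may lean up to 0.1 rad in the tube.
- stand: Fixed wooden block 64 x 230 x 40 mm (x, y, z), origin at the centre of its underside on the counter. On it at y = +70 mm the big open glass tube (outside diameter 44 mm, top 185 mm above the counter); in holes at y = -90, -50, -10 mm three vials, tops 127 mm above the counter. Stands left or right, turned up to 0.35 rad.
- tube_floor (a point): Centre of the inner floor of the big glass tube (inside diameter 38 mm, wall 3 mm, inner depth 140 mm), 45 mm above the counter; the tube is fixed and upright.
- tube_rim (a point): Centre of the tube's mouth, 140 mm above tube_floor.
- bottle: Fixed blue descaler bottle 84 mm in diameter, stands left or right, held by an aluminium angle bracket on its +x side (up to 105 mm high, reaching 110 mm from the axis). Origin: centre of its underside on the counter, z up. Body to 110 mm height, shoulder under 28 mm in radius to 126 mm, above it the neck, 14 mm in radius; the neck's top is at 190 mm.
- bottle_mouth (a point): Centre of the neck's top face, on the bottle's axis, 190 mm above the counter.
- cap: Loose red push-and-turn cap, round, 52 mm in diameter, 34 mm high, 35 g, closed top, bore 44 mm wide and 30 mm deep. Origin: centre of its lower edge, z up. At the start it sits locked on the neck, origin 23 mm below bottle_mouth (167 mm above the counter), free all round. Its x axis matches the bottle's when locked, within 5 degrees.
- cap_top (a point): Centre of the cap's top, 34 mm above its origin. Unless pressed at least 4 mm down (aim for 5 to 6.5 mm) the cap turns no more than 5 degrees and does not lift. Pressed, it turns counter-clockwise seen from above (positive about z) and comes free to lift straight up when turned 40 to 80 degrees: aim for 60; 82 is a stop.
- spring (a joint): Travel (m) of the spring pad in the neck that carries the cap: 0 with the cap at rest or off, growing as the cap is pressed down. 6 N start it, then 1 N more per mm; the cap bottoms out on the neck at 0.007 (13 N).
- vial0: Loose corked glass spice vial, 24 mm in diameter, 119 mm tall, in the stand's hole at y = -90 mm, its origin (underside centre) 8 mm above the counter. Leave it there.
- vial1: Another such vial, in the hole at y = -50 mm. Leave it there.
- vial2: Another such vial, in the hole at y = -10 mm. Leave it there.
- scoop: Loose copper-coloured steel scoop lying on the counter at the right, 185 mm long, 48 mm wide, 28 mm high; origin at the back of its pan, x towards the pan's mouth. Leave it alone.
- trivet: Loose black silicone trivet, a disc 150 mm in diameter and 8 mm thick, at the back; origin underside centre. Leave it alone.
- jar: Loose amber glass jar with brass lid, 64 mm in diameter, 85 mm tall, at the back right; origin underside centre. Leave it alone.
- bowl: Loose blue ceramic bowl, 100 mm in diameter, 45 mm tall, at the back left; origin underside centre. Leave it alone.
- teaglass: Loose green tea glass, 60 mm in diameter, 85 mm tall, at the left; origin underside centre. Leave it alone.

How it is judged:
On the way, in this order (a step that is already met when the one before it is completed fails the run):
1. the held brush is raised 45 mm or more off the tube's floor (z of brush in the frame of tube_floor above 0.045 m and contact force between the fingers and brush above 1 N), for 0.05 s.
2. the held brush is pushed back down to within 12 mm of the floor (z of brush in the frame of tube_floor below 0.012 m and contact force between the fingers and brush above 1 N), for 0.05 s.
3. the held brush is raised a second time (all of step 1), for 0.05 s.
4. and pushed back down a second time (all of step 2), for 0.05 s.
5. the cap is pressed down by the fingers by 3.5 mm or more (z of cap in the frame of bottle_mouth below -0.0265 m and contact force between the fingers and cap above 1 N), for 0.05 s.
6. the cap is twisted out of its lock (angle between the x axis of cap and the x axis of bottle, either way round above 0.6 rad), for 0.05 s.
At the end, for the whole second after the job is handed in: The fingers hold the cap still, its lower edge 60 to 150 mm above the bottle's mouth, within 30 mm of its axis, tilted less than 0.2 rad and not touching the bottle; the brush, let go, stands in the tube with its lower end within 12 mm of the floor and leaning less than 0.25 rad (z of cap in the frame of bottle_mouth between 0.06 and 0.15 m and horizontal distance between cap and bottle_mouth below 0.03 m and angle between cap's own z axis and vertical below 0.2 rad and contact force between the fingers and cap above 1 N and contact force between cap and bottle below 0.1 N and linear speed of cap below 0.03 m/s and z of brush in the frame of tube_floor below 0.012 m and horizontal distance between brush and tube_floor below 0.02 m and angle between brush's own z axis and vertical below 0.25 rad and contact force between the fingers and brush below 0.1 N); the arm keeps its last pose, push and grip.
It fails at once if the bristles are pulled out of the tube (lower end more than 110 mm above its floor) (z of brush in the frame of tube_floor above 0.11 m).
It fails at once if a vial is moved more than 30 mm (distance of any of vial0, vial1, vial2 from where it was at the start of the episode above 0.03 m).
It fails at once if the scoop, trivet, jar, bowl or tea glass is moved more than 30 mm (distance of any of scoop, trivet, jar, bowl, teaglass from where it was at the start of the episode above 0.03 m).
It also fails if it takes over 56 s, if anything falls off the work surface, if the arm or the gripper's body presses on something with over 40 N, if the wrist force passes 120 N, or if a joint passes its speed limit or range.

## Working session

There is one attempt and no reset: what is moved stays moved. The work goes in short steps, Python scripts to look and compute and a tool call to move; the robot and the scene stay as the last step left them, time stands still between calls to the robot, and variables do not carry over. Pictures are saved under pics/ and viewed, at most 10 in all, crops included, and the job is handed in when it is done.

Besides the shell and the picture viewer there is one more tool, called after "Call:" as name(argument=value, ...), one argument or row to a line, values as JSON. apply_moves: Moves the arm, as the interface text tells. Its arguments: {"type":"object","properties":{"motion":{"type":"string"},"force":{"type":"number"}},"required":["motion"]}

```bash
ls; mkdir -p pics
python3 - <<'E'
from cell import robot
import cv2,numpy as np
s=robot.observe();print(s)
a=[]
for n in("scene","side"):
    p=robot.read_camera(n);a.append(p["img"][:,:,::-1])
    for t in("brush","cap","bottle","stand","vial0","tube_rim","cap_top","teaglass","bowl","jar"):
        try:
            r=robot.search_frame(t,p);print(n,t,[(np.round(x["centre"],3).tolist(),round(x["score"],2)) for x in r[:3]])
        except Exception as e: print(n,t,e)
    print(p["fovy"],p["cx"],p["cy"],-p["R"].T@p["t"])
    cv2.imwrite(f"pics/{n}0.png",a[-1])
E
```

```text
pics
{'time': 0.0, 'qpos': array([ 9.91995562e-01,  3.42739750e-01,  1.52500922e+00, -6.26435538e-06,
        1.27541493e+00, -1.45982479e-01]), 'qvel': array([ 0.00101187,  0.00104793, -0.00024014, -0.00010945, -0.00068108,
       -0.0003428 ]), 'joint_efforts': array([ 6.30788036e-04, -4.31246746e+01, -2.44210660e+01,  7.16690160e-02,
        5.60832547e-02, -1.24039111e-04]), 'tool_pos': array([0.21994812, 0.47625442, 0.22603886]), 'tool_rot': array([-3.14003725e+00, -2.22633740e-04,  2.70877602e+00]), 'contact_force': array([ 0.68554706, -0.50415484,  0.04037659]), 'torque': array([-0.02405993, -0.02207542, -0.00599471]), 'grip_force': 0.0, 'opening': 0.09187042357724659}
scene brush [([0.563, 0.216, 0.24], 0.75)]
scene cap [([0.554, -0.178, 0.197], 0.76)]
scene bottle [([0.581, -0.169, 0.07], 0.74)]
scene stand [([0.585, 0.194, 0.036], 0.64)]
scene vial0 [([0.576, 0.1, 0.088], 0.71), ([0.571, 0.137, 0.094], 0.48), ([0.579, 0.059, 0.088], 0.47)]
scene tube_rim [([0.579, 0.194, 0.041], 0.61)]
scene cap_top []
scene teaglass [([0.521, 0.454, 0.058], 0.59)]
scene bowl [([0.755, 0.209, 0.023], 0.61)]
scene jar [([0.584, 0.191, 0.04], 0.71), ([0.792, -0.195, 0.06], 0.58), ([0.565, 0.217, 0.237], 0.52)]
57.486899758211706 276.1562727910295 208.49781176174773 [1.47122229 0.02959275 0.73108254]
side brush [([0.562, 0.215, 0.234], 0.59)]
side cap [([0.544, -0.165, 0.198], 0.72)]
side bottle [([0.546, -0.149, 0.068], 0.6)]
side stand [([0.55, 0.229, 0.037], 0.57)]
side vial0 [([0.563, 0.062, 0.113], 0.51)]
side tube_rim [([0.762, -0.177, 0.053], 0.21)]
side cap_top [([0.539, -0.166, 0.195], 0.6)]
side teaglass [([0.501, 0.463, 0.057], 0.68)]
side bowl [([0.54, -0.164, 0.192], 0.66), ([0.781, 0.195, 0.026], 0.63)]
side jar [([0.757, -0.174, 0.054], 0.91)]
49.04660753551015 278.50248576341863 207.3045585753721 [0.36116893 0.96796742 0.85454157]
```

View pics/scene0.png

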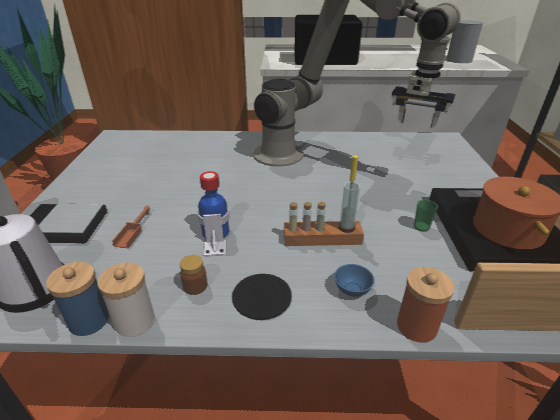

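View pics/side0.png

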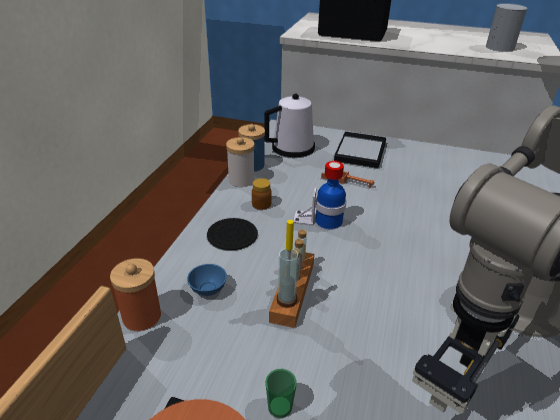

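Scene: brush handle at (354,168), cap at (209,181), stand to its left (robot's left), bottle right. Side: handle (290,236), cap (334,172). Triangulating from the colour masks.

```bash
cat > h.py <<'E'
import numpy as np,cv2
def P(c):
    f=210/np.tan(np.radians(c["fovy"])/2)
    K=np.array([[f,0,c["cx"]],[0,f,c["cy"]],[0,0,1]]);return K@np.c_[c["R"],c["t"]]
def tri(c1,p1,c2,p2):
    X=cv2.triangulatePoints(P(c1),P(c2),np.float64(p1).reshape(2,1),np.float64(p2).reshape(2,1));return (X[:3]/X[3]).ravel()
def mask(img,kind,box):
    h=cv2.cvtColor(img,cv2.COLOR_RGB2HSV).astype(int);H,S,V=h[...,0],h[...,1],h[...,2]
    m=((H>20)&(H<35)&(S>150)&(V>100)) if kind=="y" else (((H<5)|(H>174))&(S>130)&(V>70))
    b=np.zeros_like(m);x0,x1,y0,y1=box;b[y0:y1,x0:x1]=1;return m&b
def wristcam(c,s):
    from scipy.spatial.transform import Rotation as Ro
    T=np.eye(4);T[:3,:3]=Ro.from_euler("xyz",s["tool_rot"]).as_matrix();T[:3,3]=s["tool_pos"]
    E=np.linalg.inv(T@c["hand_eye"]);return dict(c,R=E[:3,:3],t=E[:3,3])
E
python3 - <<'E'
from cell import robot
from h import *
c=[robot.read_camera(n) for n in("scene","side")]
for k,bx in(("y",[(340,370,145,195),(278,300,210,262)]),("r",[(195,225,165,195),(320,350,155,185)])):
    pts=[]
    for cc,b in zip(c,bx):
        m=mask(cc["img"],k,b);q=np.argwhere(m)[:,::-1].astype(float)
        lo,hi=q[:,1].min(),q[:,1].max()
        e=[q.mean(0)]
        fit=np.polyfit(q[:,1],q[:,0],1)
        e+=[np.array([np.polyval(fit,v),v]) for v in(lo,hi)]
        pts.append(e);print(k,len(q),np.round(e,1).tolist())
    for i in range(3):
        X=tri(c[0],pts[0][i],c[1],pts[1][i]);print(np.round(X,4))
E
```

```text
y 57 [[354.1, 167.5], [355.4, 156.0], [352.7, 181.0]]
y 152 [[288.6, 233.9], [289.7, 220.0], [287.5, 249.0]]
[0.563  0.2139 0.2397]
[0.5629 0.2123 0.275 ]
[0.5638 0.2148 0.1982]
r 224 [[209.6, 181.7], [209.0, 172.0], [210.0, 190.0]]
r 246 [[333.5, 170.5], [333.5, 160.0], [333.6, 178.0]]
[ 0.5428 -0.1838  0.1801]
[ 0.546  -0.1819  0.2144]
[ 0.5413 -0.1862  0.1529]
```

Call:
apply_moves(
  motion="100 0 0 -4.2 0 0 0;100 0 0 -4.2 0 0 0;100 -3.5 -0.8 0 0 0 0;100 -3.5 -0.8 0 0 0 0;100 -3.5 -0.8 0 0 0 0;100 -3.5 -0.8 0 0 0 0;100 -3.5 -0.8 0 0 0 0;100 -3.5 -0.8 0 0 0 0;100 -3.5 -0.8 0 0 0 0;100 -3.5 -0.8 0 0 0 0;100 -3.5 -0.8 0 0 0 0;100 -3.5 -0.8 0 0 0 0;100 -3.5 -0.8 0 0 0 0;100 -3.7 -0.7 0 0 0 0;100 0 0 0 0 0 0;100 0 0 0 0 0 0",
  force=20,
)

```text
time: 3.2
tool_pos: [0.563, 0.2137, 0.3105]
tool_rot: [-3.142, -0.001, 2.709]
contact_force: [-0.3, -0.1, 0.2]
opening: 0.0919
grip_force: 0.0
```

Run:
```python
from cell import robot
from h import *
s=robot.observe();print(s["tool_pos"],s["tool_rot"])
c=robot.read_camera("wrist");cv2.imwrite("pics/w1.png",c["img"][:,:,::-1])
w=wristcam(c,s)
for X in((.563,.2135,.275),(.563,.2135,.198),(.543,-.183,.201)):
    q=P(w)@np.r_[X,1];print(q[:2]/q[2],q[2])
m=mask(c["img"],"y",(0,560,0,420));q=np.argwhere(m)[:,::-1];print(len(q),q.mean(0),q.min(0),q.max(0))
```

```text
[0.56296725 0.21366002 0.31052421] [-3.14153220e+00 -8.21632682e-04  2.70868855e+00]
[271.75788419 234.7741098 ] 0.2098698951079099
[272.21059293 204.31635626] 0.28347703174791394
[-59.77362635 333.2083498 ] 0.3239302581830023
223 [272.8161435 229.367713 ] [264 199] [442 299]
```

View pics/w1.png

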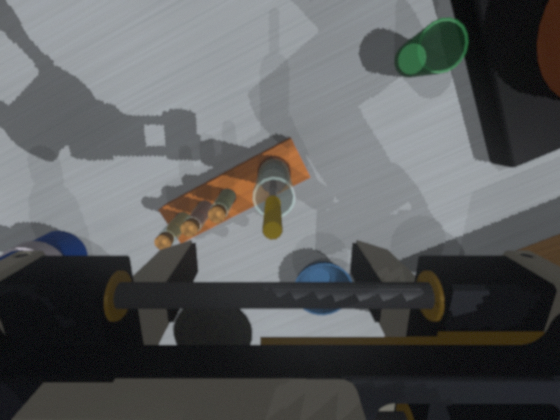

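The wrist view shows the handle at (272,230), centred between the fingers at x≈273, where the estimate predicted it. Descend and grip.

Call:
apply_moves(
  motion="100 0 0 2.2 0 0 0;100 0 0 2.1 0 0 0;100 0 0 2.1 0 0 0;100 0 0 2.1 0 0 0;0 0 0 0 0 0 0;0 0 0 0 0 0 0;0 0 0 0 0 0 0;0 0 0 0 0 0 0;0 0 0 0 0 0 0;0 0 0 0 0 0 0;0 0 0 0 0 0 0;0 0 0 0 0 0 0",
  force=25,
)

```text
time: 4.75
tool_pos: [0.5634, 0.2134, 0.2257]
tool_rot: [3.142, -0.0, 2.709]
contact_force: [0.2, -0.4, -0.2]
opening: 0.0164
grip_force: 0.0
```

Call:
apply_moves(
  motion="0 0 0 0 0 0 0;0 0 0 0 0 0 0;0 0 0 0 0 0 0",
)

```text
time: 5.12
tool_pos: [0.5634, 0.2134, 0.2257]
tool_rot: [-3.142, -0.0, 2.709]
contact_force: [0.4, 0.3, 0.3]
opening: 0.0142
grip_force: 25.0
```

Held. Raise 6 cm.

Call:
apply_moves(
  motion="0 0 0 -1 0 0 0;0 0 0 -1 0 0 0;0 0 0 -1 0 0 0;0 0 0 -1 0 0 0;0 0 0 -1 0 0 0;0 0 0 -1 0 0 0;0 0 0 0 0 0 0;0 0 0 0 0 0 0",
)

```text
time: 6.12
tool_pos: [0.5633, 0.2133, 0.2854]
tool_rot: [-3.141, -0.0, 2.709]
contact_force: [-0.4, 0.4, -0.6]
opening: 0.0143
grip_force: 25.0
```

Run:
```python
from cell import robot
from h import *
s=robot.observe();print(s["tool_pos"],s["opening"],s["grip_force"],s["contact_force"])
c=robot.read_camera("scene");cv2.imwrite("pics/s2.png",cv2.resize(c["img"][60:260,260:460,::-1],(600,600)))
```

```text
[0.56326954 0.21334156 0.28538886] 0.014314711600892458 24.99638020992279 [-0.39463863  0.4002557  -0.57582959]
```

View pics/s2.png

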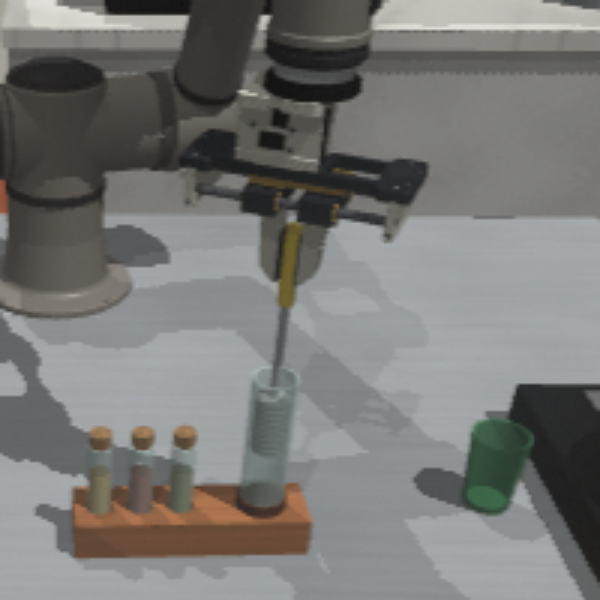

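The brush has risen with the gripper (bristles at crop (268,420), still inside the tube). Push down, then a second stroke.

Call:
apply_moves(
  motion="0 0 0 1 0 0 0;0 0 0 1 0 0 0;0 0 0 1 0 0 0;0 0 0 1 0 0 0;0 0 0 1 0 0 0;0 0 0 1 0 0 0;0 0 0 0.1 0 0 0;0 0 0 0 0 0 0",
)

```text
time: 7.18
tool_pos: [0.5637, 0.2134, 0.225]
tool_rot: [3.141, 0.001, 2.709]
contact_force: [1.2, 0.4, 1.7]
opening: 0.0141
grip_force: 25.0
```

Call:
apply_moves(
  motion="0 0 0 -1 0 0 0;0 0 0 -1 0 0 0;0 0 0 -1 0 0 0;0 0 0 -1 0 0 0;0 0 0 -1 0 0 0;0 0 0 -1 0 0 0;0 0 0 0 0 0 0;0 0 0 0 0 0 0;0 0 0 1 0 0 0;0 0 0 1 0 0 0;0 0 0 1 0 0 0;0 0 0 1 0 0 0;0 0 0 1 0 0 0;0 0 0 1 0 0 0;0 0 0 0 0 0 0;0 0 0 0 0 0 0",
)

```text
time: 9.18
tool_pos: [0.5634, 0.2134, 0.2245]
tool_rot: [-3.142, -0.0, 2.709]
contact_force: [-0.1, -0.5, -0.4]
opening: 0.0145
grip_force: 25.0
```

Run:
```python
from cell import robot
from h import *
s=robot.observe();print(s["tool_pos"],s["opening"],s["grip_force"],s["contact_force"])
c=robot.read_camera("scene")
m=mask(c["img"],"y",(340,370,140,195));q=np.argwhere(m)[:,::-1];print(len(q),q[q[:,1]==q[:,1].max()])
c=robot.read_camera("side")
m=mask(c["img"],"y",(278,300,210,262));q=np.argwhere(m)[:,::-1];print(len(q),q[q[:,1]==q[:,1].max()])
```

```text
[0.56335895 0.21338875 0.22451181] 0.01453337948682644 24.999333322048187 [-0.12242783 -0.54917266 -0.44588782]
2 [[355 162]]
1 [[288 223]]
```

Call:
apply_moves(
  motion="100 0 0 0 0 0 0;100 0 0 0 0 0 0;100 0 0 0 0 0 0;100 0 0 0 0 0 0;100 0 0 0 0 0 0;100 0 0 0 0 0 0;100 0 0 -1.5 0 0 0;100 0 0 -3 0 0 0;100 0 0 -3 0 0 0;100 0 0 -3 0 0 0;100 0 0 0 0 0 0",
)

```text
time: 10.65
tool_pos: [0.5644, 0.2137, 0.3334]
tool_rot: [3.137, 0.005, 2.709]
contact_force: [-0.3, -0.3, -0.7]
opening: 0.0915
grip_force: 0.0
```

Call:
apply_moves(
  motion="100 -1.2 -3.1 0 0 0 0;100 -1.2 -3.1 0 0 0 0;100 -1.2 -3.1 0 0 0 0;100 -1.2 -3.1 0 0 0 0;100 -1.2 -3.1 0 0 0 0;100 -1.2 -3.1 0 0 0 0;100 -1.2 -3.1 0 0 0 0;100 -1.2 -3.1 0 0 0 0;100 -1.2 -3.1 0 0 0 0;100 -1.2 -3.1 0 0 0 0;100 -1.2 -3.1 0 0 0 0;100 -1.6 -2.7 0 0 0 0;100 0 0 0 0 0 0;100 0 0 0 0 0 0",
)

```text
time: 12.4
tool_pos: [0.5432, -0.1822, 0.3292]
tool_rot: [3.141, -0.001, 2.709]
contact_force: [0.2, -0.4, 0.6]
opening: 0.0922
grip_force: 0.0
```

Run:
```python
from cell import robot
from h import *
s=robot.observe();print(s["tool_pos"],s["tool_rot"],s["qpos"])
c=robot.read_camera("wrist")
w=wristcam(c,s)
m=mask(c["img"],"r",(0,560,0,420)).astype(np.uint8)
n,l,st,ce=cv2.connectedComponentsWithStats(m)
for i in np.argsort(-st[1:,4])[:3]+1: print(st[i],ce[i])
def pr(X):
    q=P(w)@np.r_[X,1];return q[:2]/q[2]
im=c["img"].copy()
from scipy.optimize import least_squares
for z in(.201,.167):
    print(z,pr((.543,-.183,z)))
    for t in np.linspace(0,6.28,40): cv2.circle(im,tuple(np.int32(pr((.543+.026*np.cos(t),-.183+.026*np.sin(t),z)))),1,(0,255,0),-1)
for n in("scene","side"):
    cc=robot.read_camera(n);cv2.imwrite(f"pics/{n}3.png",cc["img"][:,:,::-1])
    for t in ("cap","brush"):print(n,t,[(np.round(x["centre"],3).tolist(),round(x["score"],2)) for x in robot.search_frame(t,cc)[:2]])
cv2.imwrite("pics/w3.png",im[:,:,::-1])
```

```text
[ 0.54322217 -0.1821503   0.32922175] [ 3.14104135e+00 -1.18607808e-03  2.70878974e+00] [-4.57568739e-01  3.81485456e-01  1.18643501e+00  5.21766444e-04
  1.57487155e+00 -1.59556001e+00]
[ 248  169   50   52 1135] [272.29867841 192.9814978 ]
0.201 [271.48071377 200.04985289]
0.167 [271.66078719 191.95251454]
scene cap [([0.555, -0.177, 0.196], 0.82)]
scene brush [([0.81, -0.024, 0.009], 0.62), ([0.565, 0.22, 0.242], 0.47)]
side cap [([0.542, -0.165, 0.198], 0.87), ([0.548, 0.234, 0.037], 0.34)]
side brush [([0.559, 0.218, 0.235], 0.75)]
```

View pics/w3.png

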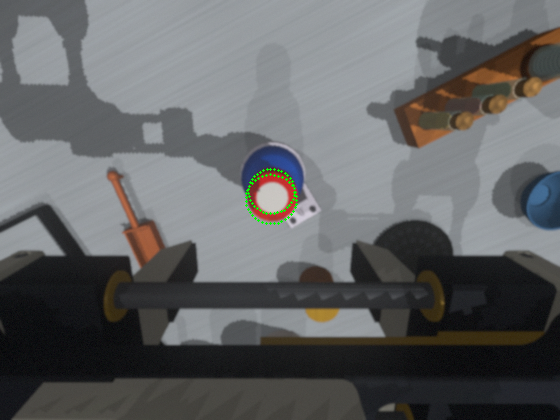

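View pics/scene3.png

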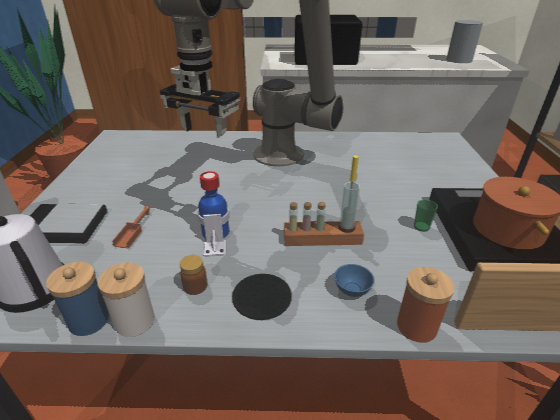

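The cap is the red ring with a white top at (273,195), a few px off the predicted circle; in the scene view the brush stands in the tube at (354,170). Fit the cap's outline.

Run:
```python
from cell import robot
from h import *
from scipy.optimize import minimize
s=robot.observe();cw=robot.read_camera("wrist")
C={"wrist":(wristcam(cw,s),(235,310,160,232))}
for n,b in(("scene",(192,228,162,198)),("side",(318,352,150,188))): C[n]=(robot.read_camera(n),b)
def sil(c,x,y,z=.167):
    t=np.linspace(0,2*np.pi,60);p=np.concatenate([np.c_[x+.026*np.cos(t),y+.026*np.sin(t),0*t+h,0*t+1] for h in(z,z+.034)])
    q=p@P(c).T;q=q[:,:2]/q[:,2:];m=np.zeros((420*4,560*4),np.uint8)
    cv2.fillConvexPoly(m,cv2.convexHull(np.int32(np.round(q*4+2))),1);return cv2.resize(m.astype(np.float32),(560,420),interpolation=cv2.INTER_AREA)
M={}
for n,(c,b) in C.items():
    m=mask(c["img"],"r",b).astype(np.uint8);k=cv2.findContours(m,cv2.RETR_EXTERNAL,cv2.CHAIN_APPROX_NONE)[0]
    k=max(k,key=cv2.contourArea);h=np.zeros_like(m);cv2.fillConvexPoly(h,cv2.convexHull(k),1);M[n]=h
def cost(v,ns): return sum(np.abs(sil(C[n][0],*v)-M[n]).sum()/M[n].sum() for n in ns)
for ns in(["wrist"],["scene"],["side"],["scene","side"],list(C)):
    r=minimize(cost,[.543,-.183],args=(ns,),method="Nelder-Mead",options=dict(initial_simplex=[[.543,-.183],[.553,-.183],[.543,-.173]],xatol=2e-4));print(ns,r.x.round(4),round(r.fun,3))
```

```text
['wrist'] [ 0.5403 -0.1811] 0.091
['scene'] [ 0.542  -0.1847] 0.103
['side'] [ 0.5429 -0.185 ] 0.078
['scene', 'side'] [ 0.5427 -0.1846] 0.186
['wrist', 'scene', 'side'] [ 0.5425 -0.1832] 0.327
```

Call:
apply_moves(
  motion="100 0.1 -0.1 3.5 0 0 0;100 0 0 3.5 0 0 0;100 0 0 3.5 0 0 0;100 0 0 3 0 0 0;100 0 0 2.3 0 0 0;0 0 0 0 0 0 0;0 0 0 0 0 0 0;0 0 0 0 0 0 0;0 0 0 0 0 0 0;0 0 0 0 0 0 0;0 0 0 0 0 0 0;0 0 0 0 0 0 0",
  force=40,
)

```text
time: 14.4
tool_pos: [0.5424, -0.1834, 0.1723]
tool_rot: [3.142, 0.001, 2.709]
contact_force: [-0.7, 2.0, 6.0]
opening: 0.0517
grip_force: 40.0
```

Call:
apply_moves(
  motion="0 0 0 0.3 0 0 0;0 0 0 0.2 0 0 0;0 0 0 0 0 0 0;0 0 0 0 0 0 0",
)

```text
time: 14.9
tool_pos: [0.5424, -0.1834, 0.168]
tool_rot: [3.142, 0.002, 2.709]
contact_force: [-2.5, 0.8, 9.1]
opening: 0.0519
grip_force: 40.0
```

Call:
apply_moves(
  motion="0 0 0 0.2 0 0 0;0 0 0 0 0 0 0;0 0 0 0 0 0 0",
)

```text
time: 15.28
tool_pos: [0.5424, -0.1834, 0.1662]
tool_rot: [3.142, 0.002, 2.709]
contact_force: [-2.9, 1.0, 10.6]
opening: 0.0522
grip_force: 40.0
```

Call:
apply_moves(
  motion="0 0 0 0.1 0 0 0;0 0 0 0 0 0 0;0 0 0 0 0 0 0",
)

```text
time: 15.65
tool_pos: [0.5425, -0.1834, 0.1654]
tool_rot: [-3.142, 0.002, 2.709]
contact_force: [-2.9, 1.1, 12.9]
opening: 0.0518
grip_force: 40.0
```

Call:
apply_moves(
  motion="0 0 0 -0.05 0 0 -0.1;0 0 0 0 0 0 -0.1;0 0 0 0 0 0 -0.1;0 0 0 0 0 0 -0.1;0 0 0 0 0 0 -0.1;0 0 0 0 0 0 -0.1;0 0 0 0 0 0 -0.1;0 0 0 0 0 0 -0.1;0 0 0 0 0 0 -0.1;0 0 0 0 0 0 -0.1;0 0 0 0 0 0 -0.05;0 0 0 0 0 0 0;0 0 0 0 0 0 0",
)

```text
time: 17.27
tool_pos: [0.5432, -0.1831, 0.1661]
tool_rot: [-3.139, 0.003, -2.524]
contact_force: [0.1, 2.3, 12.5]
opening: 0.0516
grip_force: 40.0
```

Run:
```python
from cell import robot
s=robot.observe();print(s["tool_pos"],s["tool_rot"],s["contact_force"],s["torque"],s["opening"],s["qpos"])
```

```text
[ 0.5432094  -0.18308323  0.16605861] [-3.13901928e+00  2.60401863e-03 -2.52420905e+00] [ 0.07971467  2.32851563 12.50662377] [ 0.53171518  0.19811532 -0.02451642] 0.051578001766448923 [-4.59360063e-01  4.80056636e-01  1.48199478e+00  1.16167137e-03
  1.17604101e+00 -2.64798153e+00]
```

Call:
apply_moves(
  motion="0 0 0 -0.4 0 0 0;0 0 0 -0.4 0 0 0;0 0 0 -0.4 0 0 0;0 0 0 0 0 0 0;0 0 0 0 0 0 0",
)

```text
time: 17.9
tool_pos: [0.5418, -0.1832, 0.1757]
tool_rot: [3.141, -0.0, -2.525]
contact_force: [-0.3, -0.3, -0.5]
opening: 0.0521
grip_force: 40.0
```

Call:
apply_moves(
  motion="0 0 0 -1 0 0 0;0 0 0 -1 0 0 0;0 0 0 -1 0 0 0;0 0 0 -1.5 0 0 0;0 0 0 -1.5 0 0 0;0 0 0 -1.5 0 0 0;0 0 0 -1.5 0 0 0;0 0 0 -1.5 0 0 0;0 0 0 -1 0 0 0;0 0 0 -0.4 0 0 0;0 0 0 0 0 0 0;0 0 0 0 0 0 0;0 0 0 0 0 0 0",
)

```text
time: 19.52
tool_pos: [0.542, -0.1832, 0.2947]
tool_rot: [3.141, -0.0, -2.524]
contact_force: [-0.1, -0.3, 0.0]
opening: 0.052
grip_force: 40.0
```

Run:
```python
from cell import robot
from h import *
s=robot.observe();print(s["tool_pos"],s["tool_rot"],s["contact_force"],s["opening"])
c=robot.read_camera("scene");d=robot.read_camera("side")
cv2.imwrite("pics/s4.png",np.hstack([cv2.resize(c["img"][100:270,150:390],(480,340))[:,:400],cv2.resize(d["img"][110:280,240:440],(400,340))])[:,:,::-1])
for n,x in(("scene",c),("side",d)):
    for t in("cap","brush"): print(n,t,[(np.round(y["centre"],3).tolist(),round(y["score"],2)) for y in robot.search_frame(t,x)[:2]])
```

```text
[ 0.54196919 -0.18316556  0.2947341 ] [ 3.14074342e+00 -3.63556725e-04 -2.52435167e+00] [-0.14086658 -0.28822788  0.00651824] 0.05203362286646186
scene cap [([0.558, -0.179, 0.316], 0.79)]
scene brush [([0.566, 0.218, 0.238], 0.58), ([0.52, 0.456, 0.061], 0.35)]
side cap [([0.555, -0.166, 0.316], 0.63)]
side brush [([0.56, 0.218, 0.232], 0.58)]
```

View pics/s4.png

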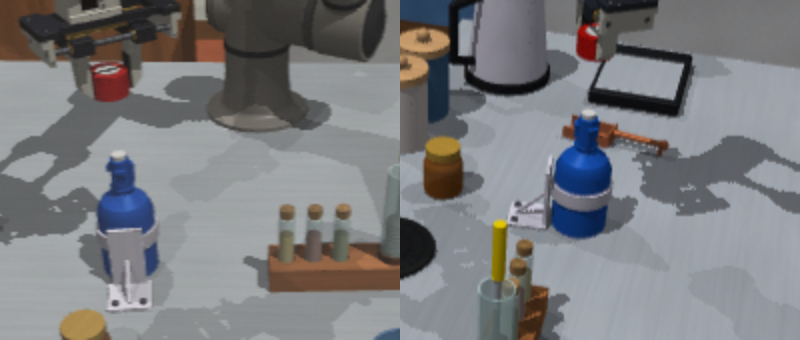

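The cap is held level above the open neck (left (110,82), neck at (120,157)), its lower edge at about 0.29 m. The brush stands in the tube.

```bash
python3 -c "
from cell import robot
print(robot.hand_in())"
```

```text
the job is handed in; nothing more can be done
None
```

I scrubbed the tube with two full strokes and left the brush standing in it, then opened the bottle; the cap is held level about 10 cm above its mouth, and the job is handed in (about 20 s used; the hand-in returned no verdict).

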